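Nudge a bronze thrust disc into its pocket and swing the keeper over it

ROBOT

A 7-joint arm with a two-finger parallel gripper is mounted at the origin on the work surface. World frame = base frame: x ahead of the robot, y to its left, z up, the work surface at z = 0. Lengths are in m, angles in degrees, forces in N, time in s.
With the tool pointing down it reaches from about 0.4 to 0.85 m from the base axis. Payload 4.4 kg.
Tool frame: the origin (TCP) lies at the very end of the fingers, on their centre line; the grasp point (between the pads) lies 19 mm behind it; z points along the fingers, y is the line along which they close (so a half turn about z gives the same grasp; the last joint's range is limited). The gripper opens to 94 mm and grips with 3 to 60 N. Pads are 16 mm wide; open, the fingers measure 119 mm over their backs; the gripper's body (75 mm by 177 mm) begins 78 mm behind the grasp point.
Start: joints at [-67.311, 36.005, 2.206, 86.941, -1.547, 57.084, -1.146], TCP at [0.29, 0.582, 0.205] pointing down, gripper open.
Joint ranges: [-175.42, 175.42], [-21.48, 121.26], [-71.46, 75.88], [10.55, 141.38], [-63.04, 243.04], [13.31, 113.54], [-168.57, 168.57]. Speed limits (degrees/s): [147.25, 147.25, 180, 180, 180, 180, 180].

INTERFACE

Orientations are given as [roll, pitch, yaw] about the fixed x, y, z axes, in that order (R = Rz(yaw) Ry(pitch) Rx(roll)).
In Python, from rig import bot, read_camera gives the robot as it stands.
- The arm moves only by the tool carry_out, never from a script. Its argument "deltas" is text: rows parted by semicolons, each of 7 numbers parted by spaces: the shift along the tool's x, y, z in m, then the turn, a rotation vector about the tool's x, y, z in degrees, then the finger opening in m, from 0 to 0.094. A call has 1 to 10 rows; each row shifts and turns the commanded pose from where the row before left it, along the tool's axes as they then stand; what a row does not reach is not made up. A row lasts 1/12 s, in which the tool goes at most 41.7 mm and 7.16 degrees, less where a joint would pass 70% of its speed; a pose out of reach is approached as far as the arm can. A call with a gripper value outside its range is refused whole. The fingers move at their own pace and stop on an object; "squeeze" is the grip in N (left out, the last holds). Time passes only in rows, so rows that do not move let the fingers close. It gives the time, the measured TCP pose, the force, the opening and the grip force at its end, in the units of the state.
- bot.get_state(): the state, without advancing time (a new reading comes with each control period).
- read_camera(name): name is "scene" or "top" or "wrist"; returns a dict with "pixels" (480x640x3 uint8, red, green, blue), "camera_matrix" (3x3 intrinsics, pixels), "k1" (the pictures are not rectified: a ray, as slopes to the right and down, at radius r is drawn at 1 + k1 r^2 times it, then the intrinsics apply), "extrinsics" (4x4, takes a point from world to camera coordinates). Camera axes: x right, y down, z forward; pixel columns grow to the right and rows downward; lengths in m; the calibration is good to about 2 mm. A picture is of the moment at which its call begins. There is no depth.
- bot.close_job(): hands the job in; it is judged then, once.
The state is a dict: "t": time; "qpos": joint angles; "dq": joint speeds; "joint_efforts": joint torques, N m; "eef_pos": TCP position; "eef_rot": TCP orientation; "wrist_force": force on the tool from outside, world axes, zero at the start; "wrist_torque": the same for the moment, N m; "gripper_width": finger opening in m; "finger_force": force on a finger pad.
Only numpy, scipy, OpenCV 4.12 (cv2) and the standard library are available. Lean on these libraries where they do the work, as an engineer would, in place of code of your own. Each camera call takes 0.05 s, during which the arm holds its last target. There are 200 camera calls.

TASK

Push the loose bronze disc across the top of the blue fixture block with the fingertips until it drops into the round pocket and lies flat on the pocket's floor. Then push the red keeper by its upright post round until it stops over the disc. Do not pick up the disc, do not push it off the block, and leave the bolt and all the other loose things where they stand.

Things in the scene. Friction and masses are not known exactly. Their poses are not given: they have to be found in the camera images.
- block: blue steel fixture block fixed to the bench, 200 mm (its x) by 150 mm (its y) by 30 mm high, level flat top 30 mm above the bench; origin at the centre of its underside, z up. The round pocket is in the +x half of its top; the disc starts in the -x half; the keeper is pivoted at its (+x, +y) corner. It may be turned any way on the bench
- pocket (a point): centre of the pocket's mouth, level with the block's top; it lies at (40, 0, 30) mm in the block's frame. The pocket is round, 54 mm across, 9 mm deep with a flat floor; its rim is level with the block's top all round
- disc: loose bronze disc, 50 mm across, 8 mm thick, about 130 g, lying flat on the block's top at the start; origin at the centre of its underside. Seated, its underside is 21 mm above the bench and its top 1 mm below the block's top
- keeper (a joint): angle of the red keeper about its upright pivot, rad: 0 = closed, at its stop, the arm lying over the disc and pointing at the pocket's centre; it grows as the keeper opens (clockwise seen from above), up to 2.0. It starts open, 1.3 to 1.85. Stiff pivot: about 1 N at the post moves it and it stays where left
- keeper_pivot (a point): the keeper's pivot axis, at (85, 45) mm in the block's frame, at the arm's underside, 32 mm above the bench. The arm is a flat red bar, 22 mm wide and 5 mm thick, reaching 72 mm from the pivot; its underside passes 2 mm above the block's top, so a disc that is not seated is in its way
- keeper_post (a point): a point on the axis of the upright steel post on the keeper's arm, 50 mm from the pivot and 52 mm above the bench. The post is 12 mm across and stands from 37 to 67 mm above the bench. When open it hangs outside the block's +y edge
- bolt: steel round-headed bolt standing on its head on top of the block (so from 30 to 75 mm above the bench) near the block's -y edge, head 24 mm across and 10 mm high, shank 12 mm; origin at the centre of its underside. A bystander
- tube: short dark steel tube offcut standing on the bench near the (-x, +y) corner of the block, 42 mm across, 50 mm tall; origin at the centre of its underside. A bystander
- wrench: green wrench, 200 mm long, lying on the bench beside the block; origin under its middle, x along its length. A bystander
- square: black triangular rafter square, about 160 x 160 mm, 20 mm high at its fence, lying flat. A bystander
- washer: loose flat steel washer lying on the bench, 44 mm across, 4 mm thick. A bystander
- hammer: hammer lying on the bench; origin under its middle, x along the handle. A bystander
- tape: yellow tape measure standing on the bench, 70 x 40 x 65 mm. A bystander
Not all that is in view belongs to the job. What is shaped like the disc but purple is not meant.

How it is judged:
By the outcome, as a careful person would: the job done as asked, in the order asked, and still so for the second after the job is handed in, with the robot touching nothing.
It also fails if it takes over 48 s, if anything falls off the work surface, if the arm or the gripper's body presses on something with over 40 N, if the wrist force passes 120 N, or if a joint passes its speed limit or range.

## Working session

There is one attempt and no reset: what is moved stays moved. The work goes in short steps, Python scripts to look and compute and a tool call to move; the robot and the scene stay as the last step left them, time stands still between calls to the robot, and variables do not carry over. Pictures are saved under pics/ and viewed, at most 10 in all, crops included, and the job is handed in when it is done.

Besides the shell and the picture viewer there is one more tool, called as name(argument=value, ...) on one line, values as JSON. carry_out: Moves the arm, as the interface text tells. Its arguments: {"type":"object","properties":{"deltas":{"type":"string"},"squeeze":{"type":"number"}},"required":["deltas"]}

```bash
mkdir -p pics
cat > h.py <<'E'
import numpy as np, cv2
from rig import bot, read_camera
def snap(n,f):
    c=read_camera(n); cv2.imwrite(f'pics/{f}.png',c['pixels'][:,:,::-1])
    np.savez(f'pics/{f}.npz',**{k:np.array(v) for k,v in c.items()}); return c
def unproj(c,u,v,z):
    K=np.array(c['camera_matrix']);E=np.array(c['extrinsics']);k=float(c['k1'])
    d=np.array([(u-K[0,2])/K[0,0],(v-K[1,2])/K[1,1]]);s=d.copy()
    for _ in range(30): s=d/(1+k*(s@s))
    R=E[:3,:3];o=-R.T@E[:3,3];r=R.T@np.array([s[0],s[1],1]);return (o+r*(z-o[2])/r[2])[:2]
def proj(c,p):
    K=np.array(c['camera_matrix']);E=np.array(c['extrinsics']);k=float(c['k1'])
    q=E[:3,:3]@np.array(p)+E[:3,3];s=q[:2]/q[2];s=s*(1+k*(s@s));return K[0,0]*s[0]+K[0,2],K[1,1]*s[1]+K[1,2]
E
python3 -c "
from h import *
a=snap('top','top0');snap('scene','scene0')
print(bot.get_state()['eef_rot'],a['extrinsics'])"
```

```text
[-1.79908832e+02  7.13625675e-04  1.53538229e+02] [[ 1.73093957e-03 -9.99986992e-01 -4.79792550e-03 -3.69514247e-03]
 [-9.96931743e-01 -1.35014061e-03 -7.82641481e-02  5.20698256e-01]
 [ 7.82566522e-02  4.91867475e-03 -9.96921112e-01  1.51002824e+00]
 [ 0.00000000e+00  0.00000000e+00  0.00000000e+00  1.00000000e+00]]
```

View pics/top0.png

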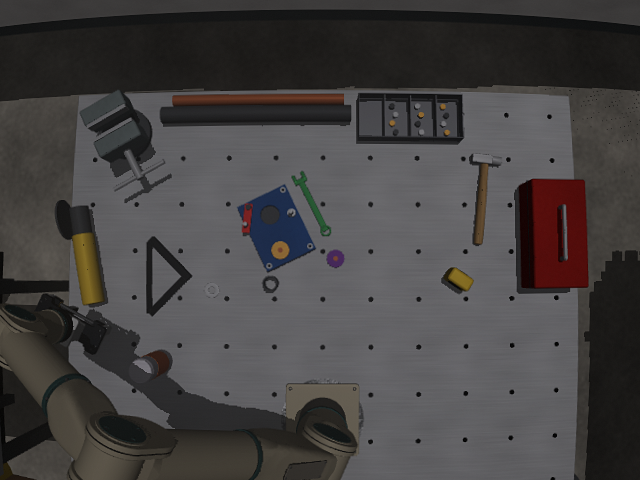

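View pics/scene0.png

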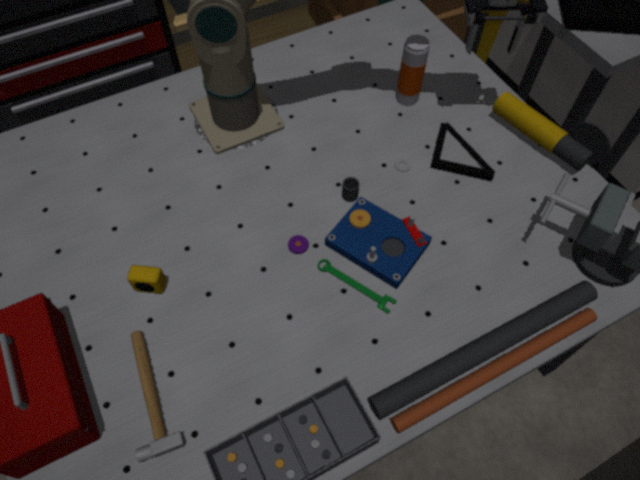

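Top view: the bronze disc is at (280,250) on the block. The purple look-alike at (335,258) lies on the bench, so it is not the one meant. The pocket is at (270,214), keeper at (247,220), bolt at (292,212) and tube at (271,284). I'll confirm with one enlarged crop and fit the poses.

```bash
cat > m.py <<'E'
from h import *
c=dict(np.load('pics/top0.npz'))
im=c['pixels'];hsv=cv2.cvtColor(im,cv2.COLOR_RGB2HSV)
def mask(lo,hi,box=(220,170,330,300)):
    m=cv2.inRange(hsv,lo,hi);o=np.zeros_like(m);x0,y0,x1,y1=box;o[y0:y1,x0:x1]=m[y0:y1,x0:x1];return o
def cen(m):
    n,l,s,ce=cv2.connectedComponentsWithStats(m);i=1+np.argmax(s[1:,4]);return ce[i],s[i,4]
b=mask((105,120,40),(130,255,255));pts=cv2.findNonZero(b).reshape(-1,2)
w=np.array([unproj(c,*p,0.03) for p in pts],np.float32)
print('rect',cv2.minAreaRect(w))
for n,m,z in (('disc',mask((8,100,90),(28,255,255)),.038),('red',mask((170,120,60),(180,255,255))|mask((0,150,60),(5,255,255)),.037)):
    ce,a=cen(m);print(n,ce,a,unproj(c,*ce,z))
print('pocket',unproj(c,270,214,.03),'bolt',unproj(c,292,212,.05),'tube',unproj(c,271,284,.05))
cv2.imwrite('pics/crop0.png',cv2.resize(im[170:300,220:350,::-1],None,fx=4.6,fy=4.6,interpolation=cv2.INTER_CUBIC))
E
python3 m.py
```

```text
rect ((0.5376227498054504, 0.13154664635658264), (0.198823481798172, 0.14859482645988464), 25.850740432739258)
disc [279.76271186 249.68220339] 236 [0.47533    0.11878549]
red [247.00564972 218.3559322 ] 177 [0.56253522 0.21120255]
pocket [0.57553997 0.14767042] bolt [0.57879915 0.08478742] tube [0.38066776 0.14119814]
```

View pics/crop0.png

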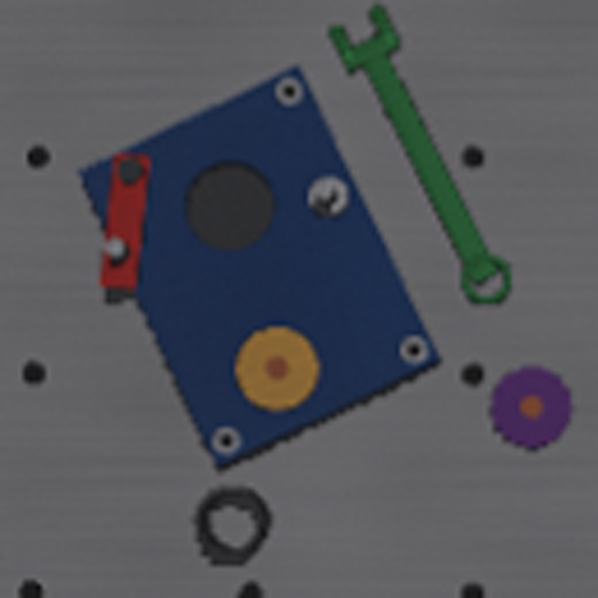

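The crop confirms the bronze disc at crop (277,368), flat on the blue block; the purple one is on the bench at (530,407). The block's yaw is about 25.9°, and the disc needs a push of about 103 mm along world heading 17°. I'll move above the start point behind the disc.

carry_out(deltas="-0.017 -0.018 0 0 0 0 0.03;-0.017 -0.018 0 0 0 0 0.03;-0.017 -0.018 0 0 0 0 0.03;-0.017 -0.018 0 0 0 0 0.03;-0.017 -0.018 0 0 0 0 0.03;-0.017 -0.018 0 0 0 0 0.03;-0.017 -0.018 0 0 0 0 0.03;-0.017 -0.018 0 0 0 0 0.03;-0.017 -0.018 0 0 0 0 0.03;-0.017 -0.018 0 0 0 0 0.03")

```text
t: 0.93
eef_pos: [0.3616, 0.3437, 0.2052]
eef_rot: [-180.0, -0.0, 153.5]
wrist_force: [0.5, -0.1, 0.3]
gripper_width: 0.0315
finger_force: 0.0
```

carry_out(deltas="-0.017 -0.018 0 0 0 0 0.03;-0.017 -0.018 0 0 0 0 0.03;-0.017 -0.018 0 0 0 0 0.03;-0.017 -0.018 0 0 0 0 0.03;-0.017 -0.018 0 0 0 0 0.03;-0.017 -0.018 0 0 0 0 0.03;-0.017 -0.018 0 0 0 0 0.03;-0.017 -0.018 0 0 0 0 0.03;-0.017 -0.018 0 0 0 0 0.03;-0.017 -0.018 0 0 0 0 0.03")

```text
t: 1.77
eef_pos: [0.4335, 0.1069, 0.2053]
eef_rot: [-180.0, -0.0, 153.5]
wrist_force: [0.5, -0.3, 0.5]
gripper_width: 0.0298
finger_force: 0.0
```

carry_out(deltas="0 0 0 0 0 -4.4 0.03;0 0 0 0 0 -4.4 0.03;0 0 0 0 0 -4.4 0.03;0 0 0 0 0 -4.4 0.03;0 0 0 0 0 -4.4 0.03;0 0 0 0 0 -4.4 0.03;0 0 0 0 0 -4.4 0.03;0 0 0 0 0 -4.4 0.03;0 0 0 0 0 -4.4 0.03;0 0 0 0 0 -4.4 0.03")

```text
t: 2.6
eef_pos: [0.4333, 0.108, 0.2052]
eef_rot: [180.0, -0.0, -162.2]
wrist_force: [-0.1, -0.4, -0.7]
gripper_width: 0.0303
finger_force: 0.0
```

```bash
python3 -c "
from h import *
c=snap('wrist','w1')
for n,p in (('disc',(.4753,.1188,.038)),('pocket',(.5736,.149,.03)),('pivot',(.594,.209,.037))): print(n,proj(c,p))"
```

```text
disc (np.float64(326.85985900775836), np.float64(268.63184031159585))
pocket (np.float64(325.8572395467223), np.float64(358.28220167458414))
pivot (np.float64(373.5556318275477), np.float64(393.2067052006998))
```

View pics/w1.png

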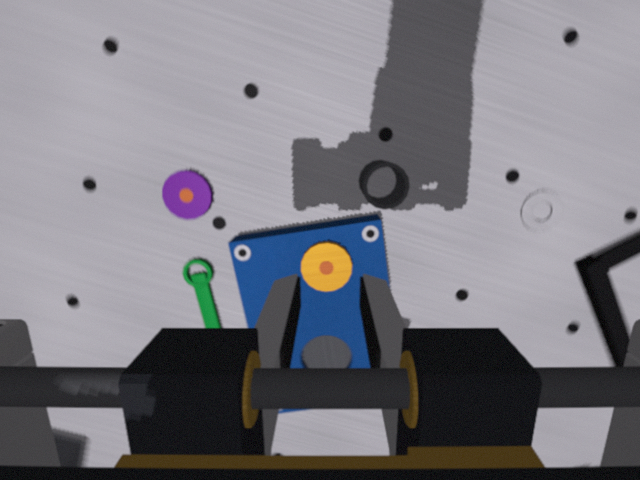

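The wrist view shows the disc at (326,268), the pocket at (327,355) and the tube at (384,184), all as predicted. Descending behind the disc.

carry_out(deltas="0 -0.002 0.02 0 0 0 0.03;0 0 0.02 0 0 0 0.03;0 0 0.02 0 0 0 0.03;0 0 0.02 0 0 0 0.03;0 0 0.02 0 0 0 0.03;0 0 0.02 0 0 0 0.03;0 0 0.02 0 0 0 0.03;0 0 0.02 0 0 0 0.03;0 0 0.012 0 0 0 0.03;0 0 0 0 0 0 0.03")

```text
t: 3.48
eef_pos: [0.4328, 0.1059, 0.0314]
eef_rot: [-180.0, -0.2, -162.5]
wrist_force: [0.1, -0.3, 0.2]
gripper_width: 0.0303
finger_force: 0.0
```

carry_out(deltas="-0.005 0 0 0 0 0 0.03;-0.005 0 0 0 0 0 0.03;-0.005 0 0 0 0 0 0.03;-0.005 0 0 0 0 0 0.03;-0.005 0 0 0 0 0 0.03;-0.005 0 0 0 0 0 0.03;-0.005 0 0 0 0 0 0.03;-0.005 0 0 0 0 0 0.03;-0.005 0 0 0 0 0 0.03;0 0 0 0 0 0 0.03")

```text
t: 4.32
eef_pos: [0.4786, 0.1203, 0.0335]
eef_rot: [180.0, 0.1, -162.5]
wrist_force: [-0.9, -0.3, -0.3]
gripper_width: 0.0298
finger_force: 0.6
```

```bash
cat > d.py <<'E'
import sys
from h import *
c=snap('top',sys.argv[1]);hsv=cv2.cvtColor(c['pixels'],cv2.COLOR_RGB2HSV)
m=cv2.inRange(hsv,(8,100,60),(28,255,255))
m[:170]=0;m[300:]=0;m[:,:220]=0;m[:,330:]=0
ce=cv2.findNonZero(m).reshape(-1,2).mean(0);print(len(cv2.findNonZero(m)),ce,unproj(c,*ce,.038))
s=bot.get_state();print(s['eef_pos'],s['wrist_force'])
E
python3 d.py t2
```

```text
Traceback (most recent call last):
  File "d.py", line 6, in <module>
    ce=cv2.findNonZero(m).reshape(-1,2).mean(0);print(len(cv2.findNonZero(m)),ce,unproj(c,*ce,.038))
       ^^^^^^^^^^^^^^^^^^^^^^^^^^
AttributeError: 'NoneType' object has no attribute 'reshape'
```

carry_out(deltas="-0.006 0 0 0 0 0 0.03;-0.006 0 0 0 0 0 0.03;-0.006 0 0 0 0 0 0.03;-0.006 0 0 0 0 0 0.03;-0.006 0 0 0 0 0 0.03;-0.004 0 0 0 0 0 0.03;0 0 0 0 0 0 0.03")

```text
t: 4.95
eef_pos: [0.511, 0.1306, 0.0335]
eef_rot: [180.0, 0.1, -162.5]
wrist_force: [-1.2, -0.0, -0.7]
gripper_width: 0.0301
finger_force: 0.0
```

```bash
python3 -c "
from h import *
c=snap('scene','s3');w=snap('wrist','w3')
p=np.array([.5736,.149,.03]);u,v=map(int,proj(c,p))
a=cv2.resize(c['pixels'][v-45:v+45,u-60:u+60,::-1],(600,450),interpolation=cv2.INTER_CUBIC)
b=cv2.resize(w['pixels'][100:400,120:520,::-1],(200,150))
a[300:,400:]=b
cv2.imwrite('pics/c3.png',a);print(u,v)"
```

```text
392 245
```

View pics/c3.png

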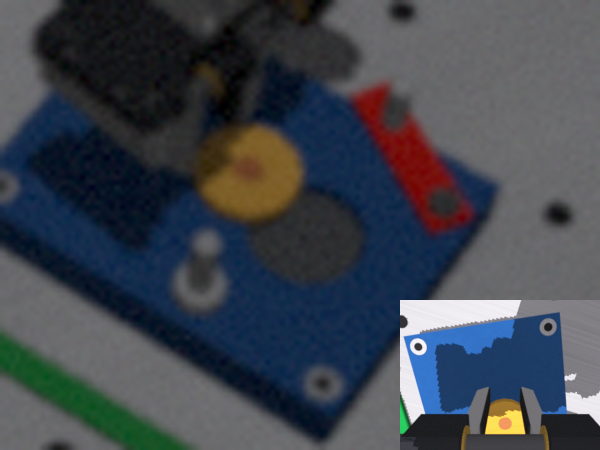

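The disc, at crop (250,172), is cradled between the fingers and overlaps the pocket's edge, whose centre is at (305,236). I'll measure both.

```bash
python3 -c "
from h import *
c=dict(np.load('pics/s3.npz'))
d=unproj(c,332+250/5-.4,200+172/5-.4,.038);p=unproj(c,332+305/5-.4,200+236/5-.4,.03)
s=bot.get_state();t=np.array(s['eef_pos'])[:2];a=np.radians(17.5);R=np.array([[np.cos(a),np.sin(a)],[-np.sin(a),np.cos(a)]])
print(d,p,'disc-tcp',R@(d-t),'pocket-tcp',R@(p-t),R@(np.array([.5736,.149])-t))"
```

```text
[0.54011554 0.1397716 ] [0.57774455 0.14725764] disc-tcp [3.17940203e-02 7.26347988e-06] pocket-tcp [ 0.06993254 -0.00416843] [ 0.06650375 -0.00126042]
```

carry_out(deltas="-0.005 -0.0005 0 0 0 0 0.03;-0.005 -0.0005 0 0 0 0 0.03;-0.005 -0.0005 0 0 0 0 0.03;-0.005 -0.0005 0 0 0 0 0.03;-0.005 0 0 0 0 0 0.03;-0.005 0 0 0 0 0 0.03;-0.004 0 0 0 0 0 0.03;-0.002 0 0 0 0 0 0.03;0 0 0 0 0 0 0.03")

```text
t: 5.8
eef_pos: [0.5454, 0.1393, 0.0335]
eef_rot: [180.0, 0.1, -162.5]
wrist_force: [0.1, -0.8, 0.0]
gripper_width: 0.03
finger_force: 0.0
```

```bash
python3 -c "
from h import *
c=snap('scene','s4')
p=np.array([.5736,.149,.03]);u,v=map(int,proj(c,p))
a=cv2.resize(c['pixels'][v-45:v+45,u-60:u+60,::-1],(600,450),interpolation=cv2.INTER_CUBIC)
cv2.imwrite('pics/c4.png',a)
print(bot.get_state()['eef_pos'])"
```

```text
[0.54498287 0.13924523 0.03348621]
```

View pics/c4.png

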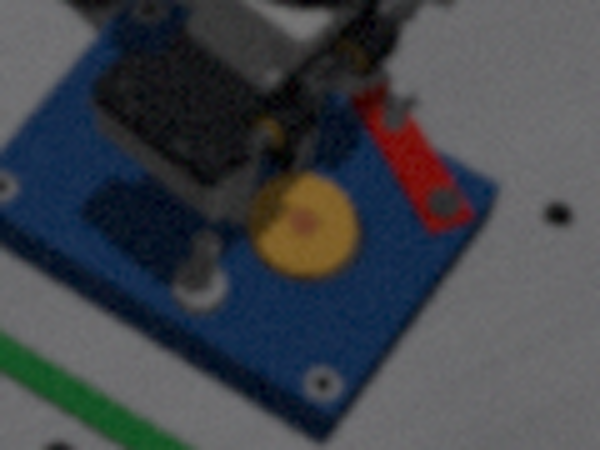

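The disc at (305,224) still sits about 12 crop pixels above the pocket centre (305,236), so it isn't in yet. I'll push a little further.

carry_out(deltas="-0.001 0 0 0 0 0 0.03;-0.001 0 0 0 0 0 0.03;-0.001 0 0 0 0 0 0.03;0 0 0 0 0 0 0.03;0 0 0 0 0 0 0.03")

```text
t: 6.27
eef_pos: [0.5474, 0.14, 0.0335]
eef_rot: [180.0, 0.0, -162.5]
wrist_force: [0.3, 0.1, 0.1]
gripper_width: 0.03
finger_force: 0.0
```

```bash
cat > e.py <<'E'
import sys
from h import *
c=snap('scene',sys.argv[1]);hsv=cv2.cvtColor(c['pixels'],cv2.COLOR_RGB2HSV)
def cont(hsv):
    m=cv2.inRange(hsv,(8,90,30),(28,255,255));m[:210]=0;m[280:]=0;m[:,:350]=0;m[:,415:]=0
    n,l,s,ce=cv2.connectedComponentsWithStats(m);i=1+np.argmax(s[1:,4]);return s[i],ce[i]
for f in ('s4',sys.argv[1]): print(f,*cont(cv2.cvtColor(np.load(f'pics/{f}.npz')['pixels'],cv2.COLOR_RGB2HSV)))
for z in (.029,.038):
    q=np.array([proj(c,(.5736+.025*np.cos(t),.149+.025*np.sin(t),z)) for t in np.linspace(0,6.28,60)])
    print('pred top z',z,q.min(0),q.max(0),q.mean(0))
s=bot.get_state();print(s['eef_pos'],s['wrist_force'])
E
python3 e.py s5
```

```text
s4 [382 234  22  22 361] [392.14404432 244.66481994]
s5 [382 235  22  21 356] [392.5252809 245.3258427]
pred top z 0.029 [381.35002729 236.20098548] [403.11901866 254.71429345] [392.3286596  245.54662378]
pred top z 0.038 [381.75829119 234.11240966] [403.66631217 252.69858104] [392.80696139 243.49451322]
[0.54740417 0.13994399 0.03350477] [ 0.57259214 -0.3020779  -0.27879509]
```

carry_out(deltas="-0.001 0 0 0 0 0 0.03;-0.001 0 0 0 0 0 0.03;0 0 0 0 0 0 0.03;0 0 0 0 0 0 0.03")

```text
t: 6.65
eef_pos: [0.5493, 0.1406, 0.0335]
eef_rot: [180.0, 0.0, -162.5]
wrist_force: [0.0, -0.2, -0.4]
gripper_width: 0.0299
finger_force: 0.0
```

```bash
python3 e.py s6; python3 -c "
import cv2,numpy as np
a=[cv2.resize(np.load(f'pics/{f}.npz')['pixels'][225:265,372:412,::-1],(390,390),interpolation=cv2.INTER_CUBIC) for f in ('s4','s6')]
cv2.imwrite('pics/c6.png',np.hstack(a))"
```

```text
s4 [382 234  22  22 361] [392.14404432 244.66481994]
s6 [382 237  22  19 330] [392.61818182 246.14848485]
pred top z 0.029 [381.35002729 236.20098548] [403.11901866 254.71429345] [392.3286596  245.54662378]
pred top z 0.038 [381.75829119 234.11240966] [403.66631217 252.69858104] [392.80696139 243.49451322]
[0.54927172 0.1405457  0.03346939] [-0.39981835  0.34590357 -0.41745524]
```

View pics/c6.png

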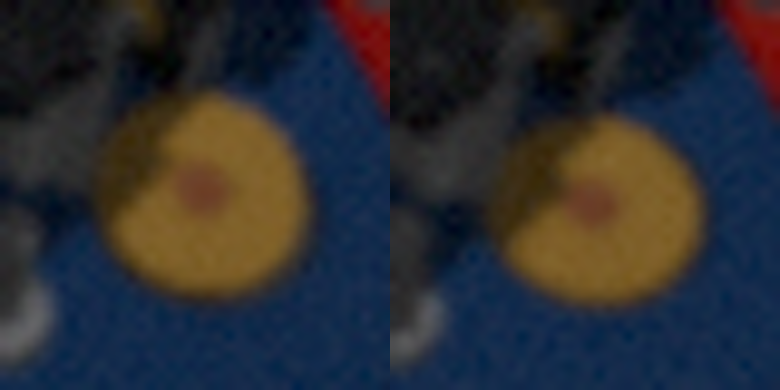

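The left half (before) shows the disc tilted with its rim side visible. The right half (now) shows it dropped flat, 19 px high at (392.6,246), which matches the seated prediction. Backing off and going up.

carry_out(deltas="0.006 0 0 0 0 0 0.03;0.006 0 0 0 0 0 0.03;0 0 -0.02 0 0 0 0.03;0 0 -0.02 0 0 0 0.02;0 0 -0.02 0 0 0 0.01;0 0 -0.02 0 0 0 0;0 0 -0.02 0 0 0 0;0 0 -0.01 0 0 0 0;0 0 0 0 0 0 0;0 0 0 0 0 0 0")

```text
t: 7.53
eef_pos: [0.5374, 0.1367, 0.1433]
eef_rot: [-180.0, 0.0, -162.5]
wrist_force: [-0.2, -0.1, 0.2]
gripper_width: 0.0006
finger_force: 0.0
```

```bash
python3 e.py s7; python3 -c "
from h import *
c=dict(np.load('pics/top0.npz'));po=unproj(c,220+115/4.6-.4,170+250/4.6-.4,.067);pv=unproj(c,220+130/4.6-.4,170+170/4.6-.4,.037)
s=dict(np.load('pics/s7.npz'));a=s['pixels'][195:265,350:430,::-1];cv2.imwrite('pics/c7.png',cv2.resize(a,(800,560)))
PV=np.array([.594,.209]);d=po-PV
print(po,pv,np.hypot(*d),np.degrees(np.arctan2(d[1],d[0])))"
```

```text
s4 [382 234  22  22 361] [392.14404432 244.66481994]
s7 [382 237  22  19 335] [392.48656716 246.07761194]
pred top z 0.029 [381.35002729 236.20098548] [403.11901866 254.71429345] [392.3286596  245.54662378]
pred top z 0.038 [381.75829119 234.11240966] [403.66631217 252.69858104] [392.80696139 243.49451322]
[0.536894   0.13657074 0.1426107 ] [-0.94674046 -0.23396809 -0.20732508]
[0.54397146 0.21320211] [0.59567743 0.20928252] 0.050204710799178195 175.19874829721792
```

View pics/c7.png

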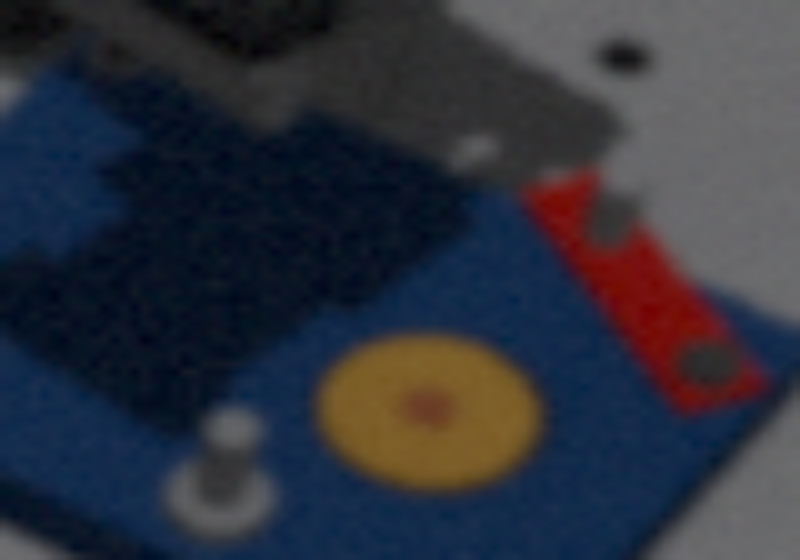

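In the crop the disc lies flat in the pocket at (430,410). The keeper arm is on the right, with its post at (615,215) and its pivot at (710,360). Now to the outer side of the post.

carry_out(deltas="0 0 0 0 0 7 0;0 0 0 0 0 7 0;0 0 0 0 0 7 0;0 0 0 0 0 7 0;0 0 0 0 0 7 0;0 0 0 0 0 7 0;0 0 0 0 0 7 0;0 0 0 0 0 7 0;0 0 0 0 0 7 0;0 0 0 0 0 7 0")

```text
t: 8.42
eef_pos: [0.5366, 0.1365, 0.1418]
eef_rot: [-179.8, -0.0, 127.2]
wrist_force: [0.6, -0.6, -0.4]
gripper_width: 0.0009
finger_force: 0.0
```

carry_out(deltas="0 0 0 0 0 7 0;0 0 0 0 0 7 0;0 0 0 0 0 7 0;0 0 0 0 0 7 0;0 0 0 0 0 7 0;0 0 0 0 0 7 0;0.027 0 0 0 0 0 0;0.027 0 0 0 0 0 0;0.027 0 0 0 0 0 0;0.027 0 0 0 0 0 0")

```text
t: 9.25
eef_pos: [0.5451, 0.2451, 0.1417]
eef_rot: [-179.9, 0.1, 85.5]
wrist_force: [-0.3, 0.9, -0.7]
gripper_width: 0.0004
finger_force: 0.0
```

carry_out(deltas="0 0 0 0 0 0 0;0 0 0 0 0 0 0")

```text
t: 9.42
eef_pos: [0.5447, 0.246, 0.1415]
eef_rot: [-179.9, 0.1, 85.7]
wrist_force: [-0.3, -0.8, -0.4]
gripper_width: 0.0006
finger_force: 0.0
```

carry_out(deltas="0 0.0015 0.02 0 0 0 0;0 0 0.02 0 0 0 0;0 0 0.02 0 0 0 0;0 0 0.02 0 0 0 0;0 0 0.017 0 0 0 0;0 0 0 0 0 0 0;-0.005 0 0 0 0 0 0;-0.005 0 0 0 0 0 0;-0.004 0 0 0 0 0 0;-0.003 0 0 0 0 0 0")

```text
t: 10.25
eef_pos: [0.547, 0.2267, 0.0476]
eef_rot: [179.9, -0.0, 85.5]
wrist_force: [0.3, 1.3, 0.0]
gripper_width: 0.0004
finger_force: 0.6
```

carry_out(deltas="-0.0044 -0.001 0 0 0 -5 0;-0.0044 -0.001 0 0 0 -5 0;-0.0044 -0.001 0 0 0 -5 0;-0.0044 -0.001 0 0 0 -5 0;-0.0044 -0.001 0 0 0 -5 0;0 0 0 0 0 0 0")

```text
t: 10.75
eef_pos: [0.5439, 0.2043, 0.0475]
eef_rot: [179.9, -0.0, 110.6]
wrist_force: [0.8, -0.5, -0.1]
gripper_width: 0.0002
finger_force: 0.0
```

```bash
cat > k.py <<'E'
import sys
from h import *
c=snap('scene',sys.argv[1]);hsv=cv2.cvtColor(c['pixels'],cv2.COLOR_RGB2HSV)
m=cv2.inRange(hsv,(170,120,40),(180,255,255))|cv2.inRange(hsv,(0,150,40),(5,255,255));m[:190]=0;m[290:]=0;m[:,:340]=0;m[:,460:]=0
p=cv2.findNonZero(m).reshape(-1,2)
w=np.array([unproj(c,*q,.037) for q in p],np.float32);r=cv2.minAreaRect(w);e=w.mean(0)-np.array([.594,.209])
print(len(p),r,np.degrees(np.arctan2(e[1],e[0]))%360,e)
s=bot.get_state();print(s['eef_pos'],s['eef_rot'],s['wrist_force'])
E
python3 k.py s8
```

```text
242 ((0.5685858130455017, 0.19684238731861115), (0.08190595358610153, 0.023937907069921494), 21.869291305541992) 208.45498997915595 [-0.02566018 -0.01390625]
[0.54404912 0.20466976 0.04733976] [ 1.79923854e+02 -1.23080549e-02  1.10378165e+02] [ 0.20272319 -0.18807129  0.59957402]
```

The keeper is following the fingers. Continuing the arc.

carry_out(deltas="-0.0044 -0.001 0 0 0 -5 0;-0.0044 -0.001 0 0 0 -5 0;-0.0044 -0.001 0 0 0 -5 0;-0.0044 -0.001 0 0 0 -5 0;-0.0044 -0.001 0 0 0 -5 0;-0.0044 -0.001 0 0 0 -5 0;-0.0044 -0.001 0 0 0 -5 0;-0.0044 -0.001 0 0 0 -5 0;0 0 0 0 0 0 0")

```text
t: 11.55
eef_pos: [0.559, 0.1722, 0.0467]
eef_rot: [-180.0, 0.0, 150.5]
wrist_force: [0.8, 0.0, -0.4]
gripper_width: 0.0006
finger_force: 0.0
```

carry_out(deltas="-0.0018 -0.0004 0 0 0 -2 0;-0.0018 -0.0004 0 0 0 -2 0;-0.0018 -0.0004 0 0 0 -2 0;0 0 0 0 0 0 0")

```text
t: 11.88
eef_pos: [0.5627, 0.1694, 0.0466]
eef_rot: [-180.0, -0.0, 156.3]
wrist_force: [-0.9, 0.6, 0.6]
gripper_width: 0.0004
finger_force: 0.3
```

```bash
python3 k.py s9
```

```text
231 ((0.5854625701904297, 0.1798672378063202), (0.0796765685081482, 0.024424929171800613), 68.7918701171875) 254.51158872627252 [-0.00822957 -0.0296982 ]
[0.56272206 0.16964257 0.04653651] [-1.79986885e+02  1.77008414e-03  1.56311561e+02] [ 0.01940152 -0.925885   -0.27067842]
```

The keeper is nearly closed at about 249°, and the stop should be near 251°. I'll push in small steps until the stop shows up as force.

carry_out(deltas="-0.001 0 0 0 0 -1 0;-0.001 0 0 0 0 -1 0;-0.001 0 0 0 0 -1 0;0 0 0 0 0 0 0")

```text
t: 12.27
eef_pos: [0.5656, 0.1685, 0.0464]
eef_rot: [-180.0, -0.0, 159.6]
wrist_force: [-1.0, -1.3, 0.5]
gripper_width: 0.0003
finger_force: 0.5
```

carry_out(deltas="-0.001 0 0 0 0 0 0;0 0 0 0 0 0 0")

```text
t: 12.43
eef_pos: [0.5666, 0.1681, 0.0464]
eef_rot: [-180.0, -0.0, 159.5]
wrist_force: [-1.3, -2.3, -0.7]
gripper_width: 0.0007
finger_force: 0.5
```

carry_out(deltas="-0.001 0 0 0 0 0 0;0 0 0 0 0 0 0")

```text
t: 12.6
eef_pos: [0.5667, 0.1681, 0.0464]
eef_rot: [-180.0, -0.1, 159.5]
wrist_force: [-2.9, -0.5, 0.7]
gripper_width: 0.0005
finger_force: 1.5
```

carry_out(deltas="-0.001 0 0 0 0 0 0;0 0 0 0 0 0 0")

```text
t: 12.77
eef_pos: [0.5668, 0.168, 0.0463]
eef_rot: [-179.9, -0.2, 159.6]
wrist_force: [-6.3, 1.0, 3.1]
gripper_width: 0.0005
finger_force: 2.5
```

carry_out(deltas="-0.001 0 0 0 0 0 0;0 0 0 0 0 0 0")

```text
t: 12.93
eef_pos: [0.5669, 0.168, 0.0463]
eef_rot: [-179.9, -0.3, 159.6]
wrist_force: [-6.6, 1.3, 5.1]
gripper_width: 0.0001
finger_force: 3.4
```

```bash
python3 k.py s10
```

```text
227 ((0.5877460837364197, 0.17967194318771362), (0.0796610414981842, 0.02408130094408989), 71.98251342773438) 260.1344878187174 [-0.00532164 -0.03060036]
[0.56683692 0.16798409 0.04629732] [-179.92799592   -0.25091135  159.57685698] [-6.89898178  0.26869704  3.90399143]
```

The force rises with no more motion and the arm angle is about 251–252°, so it's at the stop. Backing off, lifting clear and checking.

carry_out(deltas="0.006 0 0 0 0 0 0;0.01 0 0 0 0 0 0;0 0 -0.03 0 0 0 0;0 0 -0.03 0 0 0 0;0 0 -0.03 0 0 0 0;0.03 0 -0.03 0 0 0 0;0.03 0 0 0 0 0 0;0.03 0 0 0 0 0 0;0.03 0 0 0 0 0 0;0 0 0 0 0 0 0")

```text
t: 13.82
eef_pos: [0.4368, 0.2172, 0.1663]
eef_rot: [180.0, -0.2, 159.9]
wrist_force: [-1.0, 0.4, -0.8]
gripper_width: 0.0004
finger_force: 0.0
```

```bash
python3 k.py s11; python3 -c "
from h import *
s=dict(np.load('pics/s11.npz'));a=s['pixels'][165:315,275:475,::-1];cv2.imwrite('pics/c11.png',cv2.resize(a,(800,600),interpolation=cv2.INTER_CUBIC))"
```

```text
226 ((0.5879209041595459, 0.1792740374803543), (0.08030964434146881, 0.023502731695771217), 71.98251342773438) 260.1568888546259 [-0.00523343 -0.03016297]
[0.44004705 0.21632964 0.16644352] [ 1.79928319e+02 -1.13441416e-02  1.59805289e+02] [1.18451975 0.02129472 0.36844821]
```

View pics/c11.png

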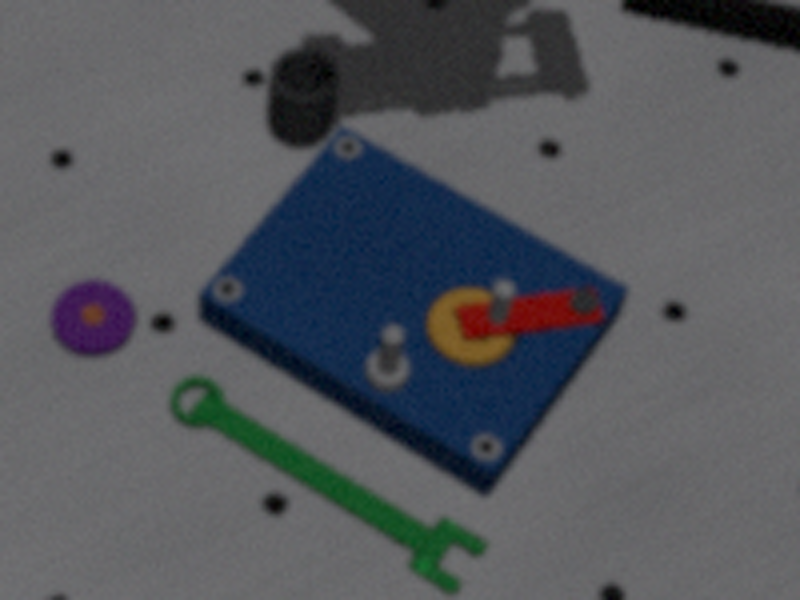

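The keeper lies over the seated disc, with its tip at (465,322) and its post at (503,297). The bolt (388,365), tube and wrench are where they were, and the robot is clear.

```bash
python3 -c "
from rig import bot
print(bot.close_job())"
```

```text
the job is handed in; nothing more can be done
None
```

The disc was pushed into the pocket and lies flat, the keeper is closed against its stop over it, nothing else was touched, and the job was handed in at about 14 s.

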